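# Bolt the stock chest at the hardware-store counter

## Task

The store is closing: lock the larger of the two plywood boxes on the counter by sliding the barrel bolt on its lid fully home into its keeper, and let go of it. The smaller box is still being filled, so leave its bolt drawn back as it is.

Things in the scene. Friction and masses are not known exactly. Their poses are not given: they have to be found in the camera images.
- chest: The LARGER plywood box, the one to lock: 200 mm (its x) by 260 mm (its y) by 90 mm high, fixed to the counter, lid shut. Origin: centre of its underside, z up. On its top a steel barrel bolt slides along +y. Guide straps and keeper stand 24 mm above the lid, 30 mm wide; higher up there is only the knob.
- chest_knob (a point): Centre of the top face of its bolt's knob, an upright dark steel cylinder of 16 mm diameter, top 34 mm free to grip, top face 58 mm above the lid (148 mm above the counter). Moves with the bolt. Axes are the box's: z up, y the way the bolt slides to lock. Drawn right back, the knob clears the rear strap by 17 mm; fully home, the front strap by 12 mm and the keeper by 40 mm.
- chest_bolt (a joint): Travel of the larger box's bolt in m: 0 = drawn right back, grows as the bolt slides along the box's +y, 0.060 = fully home against its stop, the tip 15 mm out beyond the keeper's far side. Stays where it is left; needs about 3 N to slide.
- case_knob (a point): Centre of the top face of a like knob (12 mm diameter, 98.5 mm above the counter) on the SMALLER box, a bystander: plywood, 140 by 180 by 55 mm high, fixed to the counter. Leave its bolt alone. Either box may stand on the left or the right. A can, a tape roll and a screwdriver also lie about.

How it is judged:
By the outcome, as a careful person would: the job done as asked, in the order asked, and still so for the second after the job is handed in, with the robot touching nothing.
It also fails if it takes over 32 s, if anything falls off the work surface, if the arm or the gripper's body presses on something with over 40 N, if the wrist force passes 120 N, or if a joint passes its speed limit or range.

## Robot

A 6-joint arm with a two-finger parallel gripper is mounted at the origin on the work surface. World frame = base frame: x ahead of the robot, y to its left, z up, the work surface at z = 0. Lengths are in m, angles in rad, forces in N, time in s.
With the tool pointing down it reaches from about 0.375 to 0.9 m from the base axis. Payload 3.1 kg.
Tool frame: the origin (TCP) lies midway between the tips of the shut fingers; the grasp point (between the pads) lies 19 mm behind it; z points along the fingers, y is the direction in which the jaws open and shut (so a half turn about z gives the same grasp; the last joint's range is limited). The gripper opens to 85 mm and grips with 20 to 120 N. Pads are 22 mm wide; open, the fingers measure 114 mm over their backs; the gripper's body (76 mm by 85 mm) begins 54 mm behind the grasp point. The pads swing forward as they close: fully open they stand 13 mm farther back than shut.
Start: joints at [-1.48, 0.527, 1.433, -0, 1.181, -0.178], TCP at [0.166, -0.603, 0.231] pointing down, gripper open.
Joint ranges: [-3.08, 3.08], [-0.75, 2.2], [0.22, 2.44], [-1.43, 4.57], [0, 2.65], [-2.85, 2.85]. Speed limits (rad/s): [2.79, 2.79, 3.14, 3.14, 3.14, 3.14].

## Interface

Orientations are given as a unit quaternion [x, y, z, w].
In Python, from station import manip gives the robot as it stands.
- The arm moves only by the tool servo_tool, never from a script. Its argument "motion" is a list of rows, each a list of 7 numbers: the shift along the tool's x, y, z in mm, then the turn, a rotation vector about the tool's x, y, z in rad, then the opening, from -1 (shut) to 1 (fully open), so that 0 is half open. In form: [[x, y, z, rx, ry, rz, hand], ...]. A call has 1 to 12 rows; each row shifts and turns the pose as measured when the row begins, along the tool's axes as they then stand; what a row does not reach is not made up. A row lasts 1/12 s, in which the tool goes at most 41.7 mm and 7.16 degrees, less where a joint would pass 70% of its speed; a pose out of reach is approached as far as the arm can. A call with a gripper value outside its range is refused whole. The fingers move at their own pace and stop on an object; "grip_force" is the grip in N (left out, the last holds). Time passes only in rows, so rows that do not move let the fingers close. It gives the time, the measured TCP pose, the force and the opening at its end, in the units of the state.
- manip.sense(): the state, without advancing time (a new reading comes with each control period).
- manip.snapshot(name): name is "side" or "top"; returns a dict with "frame" (384x512x3 uint8, red, green, blue), "mtx" (3x3 intrinsics, pixels), "world_from_camera" (4x4, takes a point from camera to world coordinates). Camera axes: x right, y up, looking along -z (the intrinsics and any distortion apply to the point x, -y, -z); pixel columns grow to the right and rows downward; lengths in m; the calibration is good to about 2 mm. A picture is of the moment at which its call begins. There is no depth.
- manip.sign_off(): hands the job in, once; it reports no verdict.
The state is a dict: "t": time; "q": joint angles; "qd": joint speeds; "tau": joint torques, N m; "tcp_pos": TCP position; "tool_rot": TCP orientation; "force": force on the tool from outside, world axes, zero at the start; "ft_torque": the same for the moment, N m; "finger_gap": opening from 0.0 (shut) to 1.0 (fully open).
Only numpy, scipy, OpenCV 4.12 (cv2) and the standard library are available. Lean on these libraries where they do the work, as an engineer would, in place of code of your own. Each camera call takes 0.05 s, during which the arm holds its last target.

## Working session

There is one attempt and no reset: what is moved stays moved. The work goes in short steps, Python scripts to look and compute and a tool call to move; the robot and the scene stay as the last step left them, time stands still between calls to the robot, and variables do not carry over. Pictures are saved under pics/ and viewed, and the job is handed in when it is done.

Besides the shell and the picture viewer there is one more tool, called after "Request:" as name(argument=value, ...), one argument or row to a line, values as JSON. servo_tool: Moves the arm, as the interface text tells. Its arguments: {"type":"object","properties":{"motion":{"type":"array"},"grip_force":{"type":"number"}},"required":["motion"]}

```bash
mkdir -p pics; ls; python3 - <<'E'
from station import manip
import cv2, numpy as np, pickle
s=manip.sense(); print({k:np.round(v,3) for k,v in s.items()})
for n in("top","side"):
    d=manip.snapshot(n); cv2.imwrite(f"pics/{n}0.png",d["frame"][:,:,::-1]); pickle.dump(d,open(f"{n}0.pkl","wb"))
    print(n,[k for k in d],np.round(d["mtx"],1),np.round(d["world_from_camera"],3))
E
```

```text
pics
{'t': np.float64(0.0), 'q': array([-1.48 ,  0.528,  1.434, -0.   ,  1.181, -0.179]), 'qd': array([ 0.001, -0.   ,  0.   ,  0.001, -0.002,  0.001]), 'tau': array([-1.0000e-03, -4.4235e+01, -1.7803e+01, -0.0000e+00,  8.0000e-03,
       -0.0000e+00]), 'tcp_pos': array([ 0.166, -0.602,  0.23 ]), 'tool_rot': array([ 0.991,  0.134,  0.   , -0.001]), 'force': array([-0.299,  0.905,  0.187]), 'ft_torque': array([ 0.008, -0.048,  0.021]), 'finger_gap': np.float64(0.998)}
top ['frame', 'mtx', 'world_from_camera'] [[352.5   0.  249.3]
 [  0.  352.5 190.4]
 [  0.    0.    1. ]] [[ 0.006  0.985 -0.173  0.438]
 [-0.999 -0.002 -0.046 -0.054]
 [-0.045  0.173  0.984  0.764]
 [ 0.     0.     0.     1.   ]]
side ['frame', 'mtx', 'world_from_camera'] [[494.4   0.  259.1]
 [  0.  494.4 189.6]
 [  0.    0.    1. ]] [[ 0.998  0.04  -0.053  0.518]
 [-0.065  0.476 -0.877 -0.722]
 [-0.01   0.879  0.478  0.506]
 [ 0.     0.     0.     1.   ]]
```

View pics/top0.png

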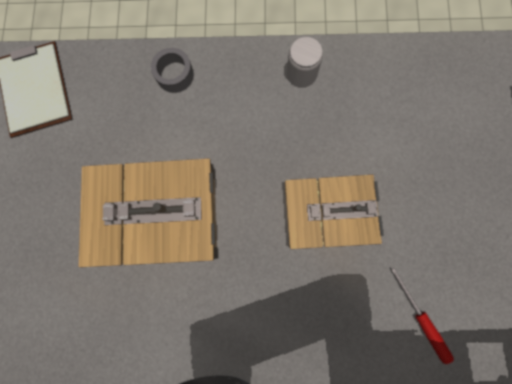

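View pics/side0.png

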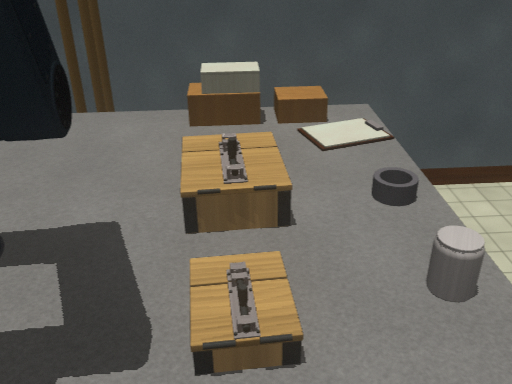

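```bash
python3 - <<'E'
import cv2,numpy as np
t=cv2.imread("pics/top0.png"); s=cv2.imread("pics/side0.png")
a=cv2.resize(t[150:275,70:225],(775,625)[:2] and (744,600),interpolation=cv2.INTER_CUBIC)
b=cv2.resize(s[125:235,170:300],(709,600),interpolation=cv2.INTER_CUBIC)
cv2.imwrite("pics/topz.png",a); cv2.imwrite("pics/sidez.png",b)
E
```

```text
(no output)
```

View pics/topz.png

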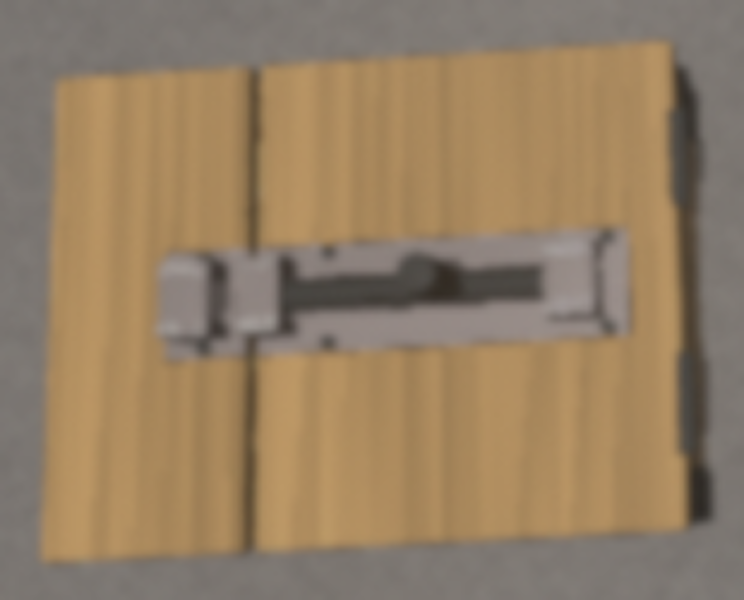

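View pics/sidez.png

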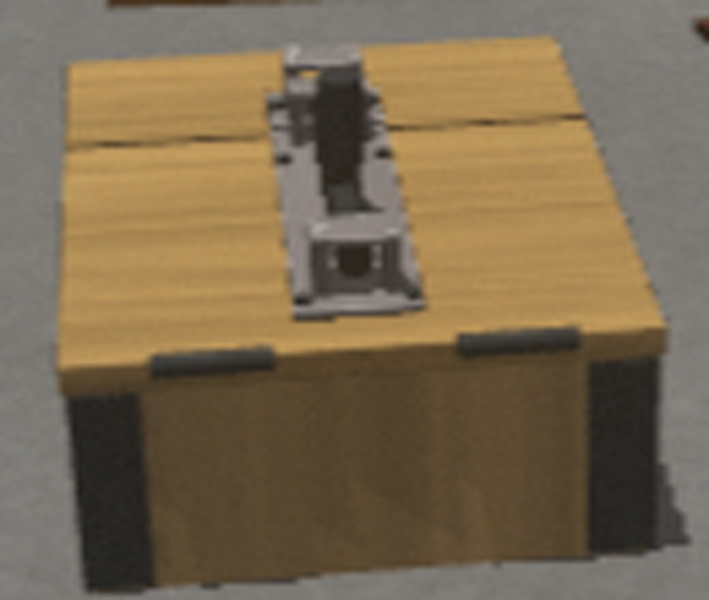

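```bash
cat > h.py <<'E'
import numpy as np,pickle,cv2
def load(n): return pickle.load(open(n,"rb"))
def ray(d,u,v):
    T=d["world_from_camera"]; p=np.linalg.inv(d["mtx"])@[u,v,1.]; r=T[:3,:3]@np.array([p[0],-p[1],-p[2]]); return T[:3,3],r/np.linalg.norm(r)
def onz(d,u,v,z):
    o,r=ray(d,u,v); return o+r*(z-o[2])/r[2]
def tri(a,b):
    A=np.zeros((3,3));B=np.zeros(3)
    for o,r in(a,b):
        P=np.eye(3)-np.outer(r,r);A+=P;B+=P@o
    x=np.linalg.solve(A,B); return x,[np.linalg.norm(np.cross(x-o,r)) for o,r in(a,b)]
def proj(d,X):
    T=np.linalg.inv(d["world_from_camera"]); c=T[:3,:3]@X+T[:3,3]; p=d["mtx"]@np.array([c[0],-c[1],-c[2]]); return p[:2]/p[2]
E
python3 - <<'E'
from h import *
t=load("top0.pkl");s=load("side0.pkl")
np.set_printoptions(precision=4,suppress=True)
f=t["frame"];hsv=cv2.cvtColor(f,cv2.COLOR_RGB2HSV)
m=cv2.inRange(hsv,(8,80,80),(28,255,255)); m=cv2.morphologyEx(m,cv2.MORPH_CLOSE,np.ones((9,9)))
for c in sorted(cv2.findContours(m,cv2.RETR_EXTERNAL,2)[0],key=cv2.contourArea)[-2:]:
    r=cv2.minAreaRect(c);print(r)
    p=cv2.approxPolyDP(c,6,True)[:,0];print(p.tolist())
    z=.09 if cv2.contourArea(c)>10000 else .055
    P=np.array([onz(t,u,v,z) for u,v in p]);print(P);print(np.linalg.norm(P-np.roll(P,-1,0),axis=1))
k=tri(ray(t,157.5,204.6),ray(s,232.3,138.2));print("knob",k, onz(t,157.5,204.6,.148),onz(s,232.3,138.2,.148))
tz=lambda x,y:(70+x/4.8,150+y/4.8)
for n,x,y in[("keeperL",160,300),("keeperR",210,297),("frontL",232,295),("frontR",280,290),("rearL",548,278),("rearR",598,275)]:
    print(n,onz(t,*tz(x,y),.114))
E
```

```text
((332.6015319824219, 211.42132568359375), (69.89335632324219, 92.33617401123047), 85.91438293457031)
[[373, 176], [286, 180], [290, 247], [380, 243], [377, 217], [306, 214], [308, 203], [375, 199]]
[[ 0.5908 -0.2715  0.055 ]
 [ 0.5832 -0.096   0.055 ]
 [ 0.448  -0.1022  0.055 ]
 [ 0.4567 -0.2778  0.055 ]
 [ 0.5077 -0.2749  0.055 ]
 [ 0.5135 -0.1351  0.055 ]
 [ 0.5357 -0.1396  0.055 ]
 [ 0.5438 -0.273   0.055 ]]
[0.1758 0.1353 0.1758 0.0511 0.1399 0.0227 0.1336 0.0471]
((145.08010864257812, 212.5220947265625), (101.64878845214844, 137.59902954101562), 86.98721313476562)
[[209, 159], [83, 166], [79, 266], [212, 259]]
[[0.619  0.0577 0.09  ]
 [0.6061 0.3123 0.09  ]
 [0.4095 0.3025 0.09  ]
 [0.4244 0.047  0.09  ]]
[0.2548 0.1968 0.2559 0.1949]
knob (array([0.5201, 0.1381, 0.1491]), [np.float64(0.0001611945569845943), np.float64(0.00016119455698455497)]) [0.5201 0.1384 0.148 ] [0.5203 0.1407 0.148 ]
keeperL [0.5096 0.2519 0.114 ]
keeperR [0.5108 0.2319 0.114 ]
frontL [0.5116 0.2232 0.114 ]
frontR [0.5136 0.2041 0.114 ]
rearL [0.5184 0.0981 0.114 ]
rearR [0.5195 0.0785 0.114 ]
```

Request:
servo_tool(
  motion=[
    [0, 0, 0, 0, 0, -0.123, 1],
    [0, 0, 0, 0, 0, -0.123, 1],
    [0, 0, 0, 0, 0, -0.123, 1],
    [0, 0, 0, 0, 0, -0.123, 1],
    [0, 0, 0, 0, 0, -0.123, 1],
    [0, 0, 0, 0, 0, -0.123, 1],
    [0, 0, 0, 0, 0, -0.123, 1],
    [0, 0, 0, 0, 0, -0.123, 1],
    [0, 0, 0, 0, 0, -0.123, 1],
    [0, 0, 0, 0, 0, -0.123, 1],
    [0, 0, 0, 0, 0, -0.123, 1],
    [0, 0, 0, 0, 0, 0, 1],
  ],
  grip_force=40,
)

```text
t: 1.1
tcp_pos: [0.1655, -0.5966, 0.2231]
tool_rot: [0.678, 0.735, 0.006, -0.007]
force: [0.3, 0.5, -0.3]
finger_gap: 0.999
```

Request:
servo_tool(
  motion=[
    [10, 36, -3, 0, 0, 0, 1],
    [10, 36, -3, 0, 0, 0, 1],
    [15, 36, -3, 0, 0, 0, 1],
    [20, 34, -2, 0, 0, 0, 1],
    [30, 26, -2, 0, 0, 0, 1],
    [30, 26, -2, 0, 0, 0, 1],
    [32, 24, -2, 0, 0, 0, 1],
    [32, 24, -2, 0, 0, 0, 1],
    [34, 20, -2, 0, 0, 0, 1],
    [36, 18, -2, 0, 0, 0, 1],
    [38, 14, -2, 0, 0, 0, 1],
    [38, 10, -2, 0, 0, 0, 1],
  ],
)

```text
t: 2.1
tcp_pos: [0.4609, -0.2511, 0.2507]
tool_rot: [0.7, 0.715, 0.005, -0.006]
force: [0.2, 0.6, -0.5]
finger_gap: 1.0
```

Request:
servo_tool(
  motion=[
    [38, 8, 0, 0, 0, -0.005, 1],
    [38, 8, 0, 0, 0, -0.005, 1],
    [38, 8, 0, 0, 0, -0.005, 1],
    [38, 8, 0, 0, 0, -0.005, 1],
    [38, 8, 0, 0, 0, -0.005, 1],
    [38, 8, 0, 0, 0, -0.005, 1],
    [38, 8, 0, 0, 0, -0.005, 1],
    [38, 6, 0, 0, 0, 0, 1],
    [38, 6, 0, 0, 0, 0, 1],
    [30, 4, 0, 0, 0, 0, 1],
    [15, 0, 0, 0, 0, 0, 1],
    [0, 0, 0, 0, 0, 0, 1],
  ],
)

```text
t: 3.1
tcp_pos: [0.5221, 0.1656, 0.2564]
tool_rot: [0.699, 0.715, 0.006, -0.007]
force: [0.3, -0.7, 0.3]
finger_gap: 1.002
```

```bash
cat > delta.py <<'E'
import sys,numpy as np
from station import manip
from scipy.spatial.transform import Rotation as R
s=manip.sense(); Rt=R.from_quat(s["tool_rot"]); y=np.radians(3.1)
t=np.array([float(a) for a in sys.argv[1:4]])
bx=np.array([np.cos(y),np.sin(y),0]);by=np.array([-np.sin(y),np.cos(y),0])
want=R.from_matrix(np.stack([by,bx,[0,0,-1]],1))
print("tcp",np.round(s["tcp_pos"],4),"shift mm",np.round(Rt.inv().apply(t-s["tcp_pos"])*1e3,1),"turn",np.round((Rt.inv()*want).as_rotvec(),3),"F",np.round(s["force"],1),"gap",round(float(s["finger_gap"]),3),"t",s["t"])
E
python3 delta.py 0.520 0.139 0.20
```

```text
tcp [0.5221 0.1656 0.2564] shift mm [-27.6  -2.7  55.9] turn [-0.    -0.019 -0.03 ] F [ 0.3 -0.7  0.3] gap 1.002 t 3.1
```

Request:
servo_tool(
  motion=[
    [-14, -1, 20, 0, -0.01, -0.015, 1],
    [-12, -1, 20, 0, -0.01, -0.015, 1],
    [0, 0, 20, 0, 0, 0, 1],
    [0, 0, 0, 0, 0, 0, 1],
  ],
)

```text
t: 3.43
tcp_pos: [0.5216, 0.14, 0.1953]
tool_rot: [0.689, 0.725, 0.0, 0.003]
force: [-0.5, -1.1, -0.3]
finger_gap: 1.004
```

```bash
python3 delta.py 0.520 0.139 0.12; python3 - <<'E'
from station import manip
import cv2,pickle
for n in("top","side"):
    d=manip.snapshot(n); pickle.dump(d,open(n+"1.pkl","wb"))
    c=d["frame"][80:300,60:300] if n=="top" else d["frame"][20:240,130:370]
    cv2.imwrite(f"pics/{n}1.png",cv2.resize(c,(654,600),interpolation=2)[:,:,::-1])
E
```

```text
tcp [0.5216 0.14   0.1953] shift mm [-0.6 -2.  75.3] turn [ 0.004  0.003 -0.003] F [-0.5 -1.1 -0.3] gap 1.004 t 3.4333
```

View pics/side1.png

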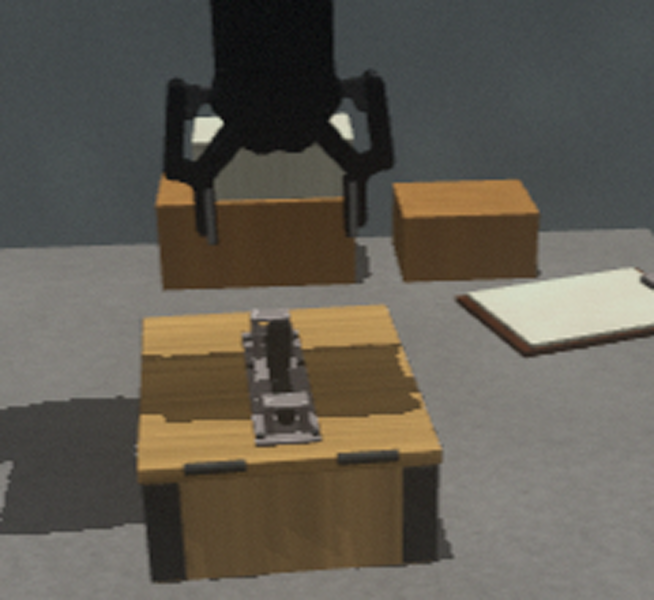

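View pics/top1.png

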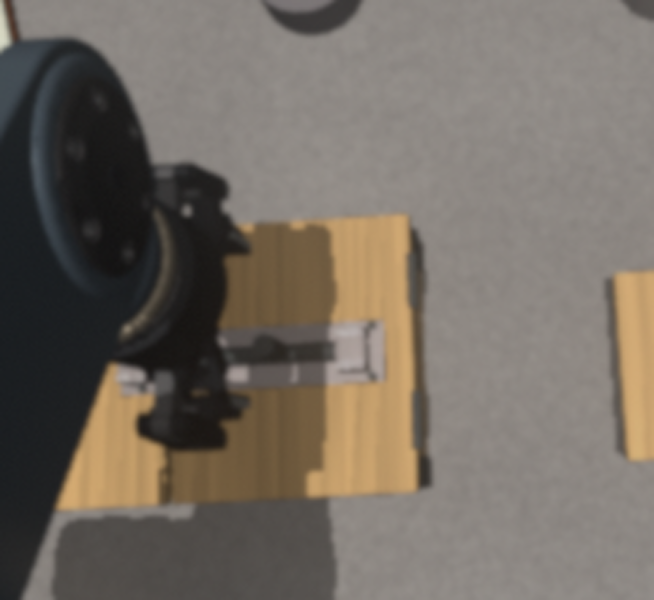

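The side view shows the open jaws at columns ~205 and ~355 with the knob at ~278, so they straddle it. The top view agrees, so I'm descending.

Request:
servo_tool(
  motion=[
    [-0.5, -1, 20, 0, 0, 0, 1],
    [0, -1, 20, 0, 0, 0, 1],
    [0, 0, 20, 0, 0, 0, 1],
    [0, 0, 12, 0, 0, 0, 1],
    [0, 0, 0, 0, 0, 0, 1],
    [0, 0, 0, 0, 0, 0, 1],
  ],
)

```text
t: 4.03
tcp_pos: [0.5319, 0.1378, 0.1334]
tool_rot: [0.692, 0.722, 0.01, 0.012]
force: [-0.2, 0.6, 0.3]
finger_gap: 0.999
```

```bash
python3 delta.py 0.520 0.139 0.12
```

```text
tcp [0.5319 0.1378 0.1334] shift mm [  1.8 -12.2  13. ] turn [ 0.03   0.003 -0.011] F [-0.2  0.6  0.3] gap 0.999 t 4.0333
```

Request:
servo_tool(
  motion=[
    [1, -6, 4, 0.015, 0, -0.005, 1],
    [1, -6, 4, 0.015, 0, -0.005, 1],
    [0, 0, 3, 0, 0, 0, 1],
    [0, 0, 0, 0, 0, 0, 1],
  ],
)

```text
t: 4.37
tcp_pos: [0.5221, 0.1392, 0.1258]
tool_rot: [0.688, 0.725, 0.001, 0.003]
force: [-0.8, 0.1, 0.2]
finger_gap: 0.998
```

```bash
python3 delta.py 0.520 0.139 0.12
```

```text
tcp [0.5221 0.1392 0.1258] shift mm [-0.1 -2.2  5.8] turn [ 0.006  0.003 -0.002] F [-0.8  0.1  0.2] gap 0.998 t 4.3667
```

Request:
servo_tool(
  motion=[
    [0, -2, 4, 0.006, 0, 0, 0],
    [0, 0, 0, 0, 0, 0, -0.3],
    [0, 0, 0, 0, 0, 0, -1],
    [0, 0, 0, 0, 0, 0, -1],
    [0, 0, 0, 0, 0, 0, -1],
    [0, 0, 0, 0, 0, 0, -1],
  ],
)

```text
t: 4.87
tcp_pos: [0.518, 0.1392, 0.1223]
tool_rot: [0.688, 0.726, -0.003, -0.0]
force: [-1.6, -0.6, 2.5]
finger_gap: 0.169
```

```bash
python3 delta.py 0.520 0.139 0.12
```

```text
tcp [0.518  0.1392 0.1223] shift mm [-0.3  2.   2.3] turn [-0.005  0.003 -0.001] F [-1.6 -0.6  2.5] gap 0.169 t 4.8667
```

Request:
servo_tool(
  motion=[
    [0, 0, 0, 0, 0, 0, -1],
    [5, 0, 0, 0, 0, 0, -1],
    [6, 0, 0, 0, 0, 0, -1],
    [6, 0, 0, 0, 0, 0, -1],
    [6, 0, 0, 0, 0, 0, -1],
    [0, 0, 0, 0, 0, 0, -1],
  ],
)

```text
t: 5.37
tcp_pos: [0.5166, 0.1621, 0.1224]
tool_rot: [0.688, 0.726, -0.004, 0.001]
force: [0.1, -1.0, 0.4]
finger_gap: 0.172
```

```bash
python3 delta.py 0.5172 0.184 0.122
```

```text
tcp [0.5166 0.1621 0.1224] shift mm [21.9  1.8  0.2] turn [-0.005  0.007 -0.   ] F [ 0.1 -1.   0.4] gap 0.172 t 5.3667
```

Request:
servo_tool(
  motion=[
    [6, 0, 0, 0, 0, 0, -1],
    [6, 0, 0, 0, 0, 0, -1],
    [4, 0, 0, 0, 0, 0, -1],
  ],
)

```text
t: 5.62
tcp_pos: [0.5156, 0.1792, 0.1224]
tool_rot: [0.688, 0.726, -0.005, 0.001]
force: [-0.5, -3.3, 0.7]
finger_gap: 0.173
```

```bash
python3 delta.py 0.5172 0.184 0.122;  python3 - <<'E'
from station import manip
import cv2,pickle
for n in("side",):
    d=manip.snapshot(n); pickle.dump(d,open(n+"2.pkl","wb"))
    c=d["frame"][80:240,150:325]
    cv2.imwrite(f"pics/{n}2.png",cv2.resize(c,(656,600),interpolation=2)[:,:,::-1])
E
```

```text
tcp [0.5156 0.1792 0.1224] shift mm [4.8 1.8 0.3] turn [-0.006  0.008  0.   ] F [-0.5 -3.3  0.7] gap 0.173 t 5.6167
```

View pics/side2.png

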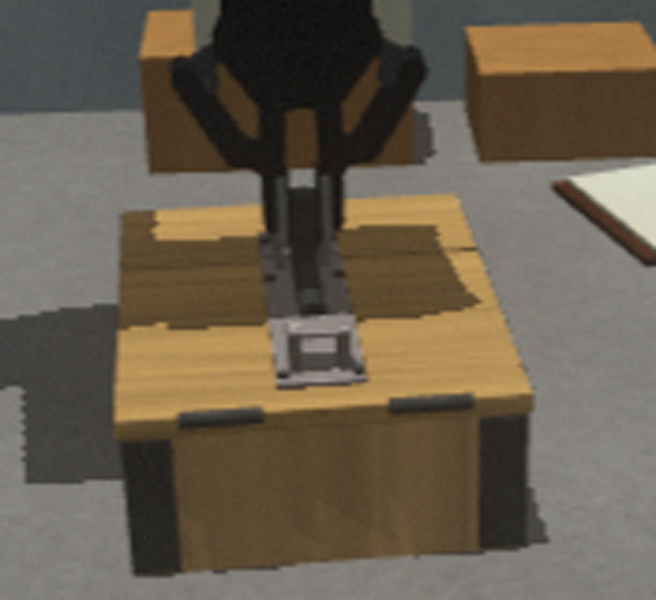

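The side view shows the knob at (~310, 215 in the crop) held between the pads. The bolt's rear end has moved forward inside the rear strap. I'll go on to the stop in small steps and watch the force.

Request:
servo_tool(
  motion=[
    [3, 0, 0, 0, 0, 0, -1],
    [3, 0, 0, 0, 0, 0, -1],
  ],
)

```text
t: 5.83
tcp_pos: [0.5153, 0.1845, 0.1224]
tool_rot: [0.686, 0.727, -0.006, 0.003]
force: [0.2, -18.4, 2.4]
finger_gap: 0.173
```

Request:
servo_tool(
  motion=[
    [3, 0, 0, 0, 0, 0, -1],
    [2, 0, 0, 0, 0, 0, -1],
  ],
)

```text
t: 6.0
tcp_pos: [0.5154, 0.1842, 0.1224]
tool_rot: [0.685, 0.729, -0.011, 0.006]
force: [-0.7, -9.3, 2.1]
finger_gap: 0.171
```

Request:
servo_tool(
  motion=[
    [5, 0, 0, 0, 0, 0, -1],
    [5, 0, 0, 0, 0, 0, -1],
  ],
)

```text
t: 6.17
tcp_pos: [0.5153, 0.1846, 0.1224]
tool_rot: [0.682, 0.731, -0.018, 0.012]
force: [0.2, -19.9, 2.5]
finger_gap: 0.166
```

```bash
python3 delta.py 0.5172 0.184 0.122;  python3 - <<'E'
from station import manip
import cv2,pickle
for n in("side","top"):
    d=manip.snapshot(n); pickle.dump(d,open(n+"3.pkl","wb"))
    c=d["frame"][80:240,150:325] if n=="side" else d["frame"][150:275,70:225]
    cv2.imwrite(f"pics/{n}3.png",cv2.resize(c,(656,600),interpolation=2)[:,:,::-1])
E
```

```text
tcp [0.5153 0.1846 0.1224] shift mm [-0.7  1.9  0.4] turn [-0.01   0.043  0.016] F [  0.2 -19.9   2.5] gap 0.166 t 6.1667
```

View pics/side3.png

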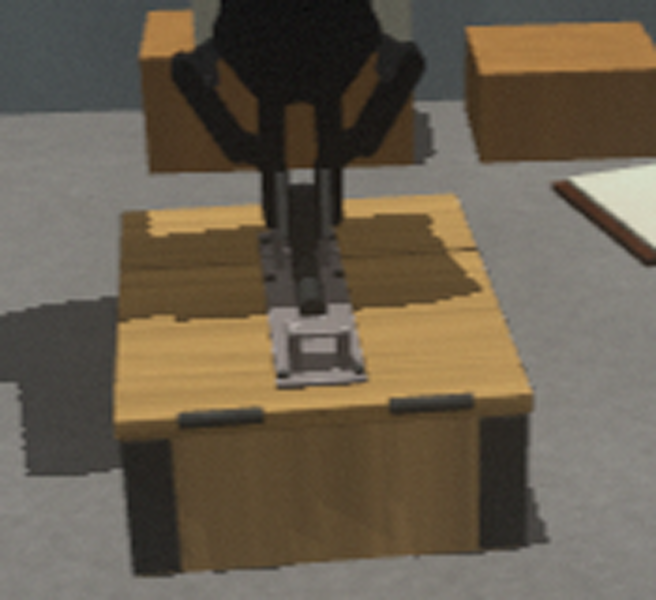

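Request:
servo_tool(
  motion=[
    [0, 0, 0, 0, 0, 0, 0],
    [0, 0, 0, 0, 0, 0, 0.6],
    [0, 0, 0, 0, 0, 0, 1],
    [0, 0, 0, 0, 0, 0, 1],
    [0, 0, 0, 0, 0, 0, 1],
    [0, 0, 0, 0, 0, 0, 1],
  ],
)

```text
t: 6.77
tcp_pos: [0.5161, 0.1866, 0.1221]
tool_rot: [0.683, 0.73, -0.016, 0.011]
force: [-1.2, -0.3, -0.3]
finger_gap: 0.989
```

```bash
python3 delta.py 0.5172 0.184 0.22
```

```text
tcp [0.5161 0.1866 0.1221] shift mm [ -6.4   0.2 -97.8] turn [-0.008  0.038  0.012] F [-1.2 -0.3 -0.3] gap 0.989 t 6.7667
```

Request:
servo_tool(
  motion=[
    [0, 0, -15, 0, 0.01, 0.004, 1],
    [0, 0, -20, 0, 0.01, 0.004, 1],
    [0, 0, -25, 0, 0.01, 0.004, 1],
    [0, 0, -25, 0, 0, 0, 1],
    [0, 0, -25, 0, 0, 0, 1],
    [0, 0, -20, 0, 0, 0, 1],
    [0, 0, 0, 0, 0, 0, 1],
  ],
)

```text
t: 7.35
tcp_pos: [0.5148, 0.1922, 0.2551]
tool_rot: [0.687, 0.727, -0.007, -0.004]
force: [-0.2, 0.9, 0.8]
finger_gap: 0.999
```

Request:
servo_tool(
  motion=[
    [-30, 0, 0, 0, 0, 0, 1],
    [-38, -4, 0, 0, 0, 0, 1],
    [-38, -4, 0, 0, 0, 0, 1],
    [-38, -4, 0, 0, 0, 0, 1],
    [-38, -4, 0, 0, 0, 0, 1],
    [-38, -4, 0, 0, 0, 0, 1],
    [-38, -4, 0, 0, 0, 0, 1],
    [-38, -4, 0, 0, 0, 0, 1],
    [-38, -4, 0, 0, 0, 0, 1],
    [-38, -4, 0, 0, 0, 0, 1],
    [-38, -4, 0, 0, 0, 0, 1],
    [-20, 0, 0, 0, 0, 0, 1],
  ],
)

```text
t: 8.35
tcp_pos: [0.4991, -0.2466, 0.247]
tool_rot: [0.68, 0.733, -0.004, -0.008]
force: [0.6, -0.1, 0.4]
finger_gap: 1.003
```

Request:
servo_tool(
  motion=[
    [-30, -5, 0, 0, 0, 0, 1],
    [-38, -10, 0, 0, 0, 0, 1],
    [-38, -10, 0, 0, 0, 0, 1],
    [-38, -10, 0, 0, 0, 0, 1],
    [-38, -10, 0, 0, 0, 0, 1],
    [-30, -10, 0, 0, 0, 0, 1],
    [-20, 0, 0, 0, 0, 0, 1],
    [0, 0, 0, 0, 0, 0, 1],
  ],
)

```text
t: 9.02
tcp_pos: [0.4562, -0.4943, 0.2331]
tool_rot: [0.682, 0.732, -0.002, -0.013]
force: [1.5, -0.6, 0.1]
finger_gap: 0.998
```

```bash
python3 - <<'E'
from station import manip
import cv2,pickle
for n in("side","top"):
    d=manip.snapshot(n); pickle.dump(d,open(n+"4.pkl","wb"))
    cv2.imwrite(f"pics/{n}4.png",d["frame"][:,:,::-1])
    c=d["frame"][125:235,170:300] if n=="side" else d["frame"][150:275,70:225]
    cv2.imwrite(f"pics/{n}4z.png",cv2.resize(c,(709,600) if n=="side" else (744,600),interpolation=2)[:,:,::-1])
E
```

```text
(no output)
```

View pics/top4z.png

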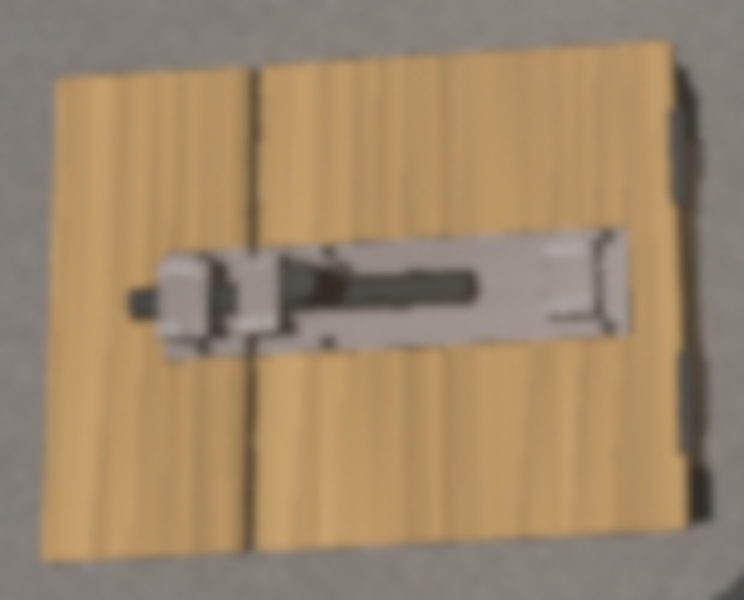

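View pics/side4z.png

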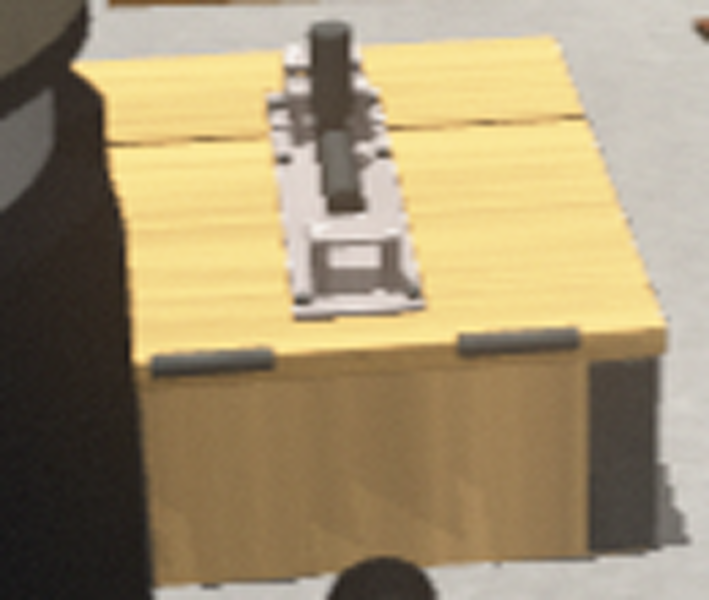

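View pics/top4.png

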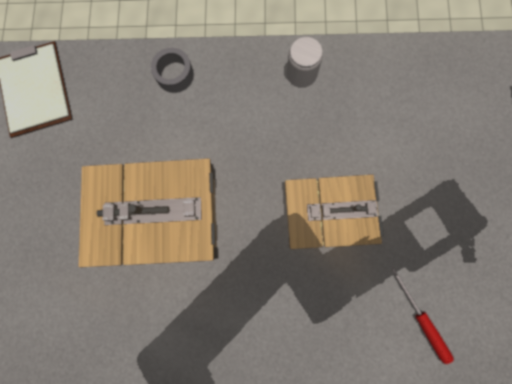

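The top crop shows the tip sticking out left of the keeper (columns ~128–160) and the knob just short of the front strap. The small box's bolt looks unchanged. I'll measure the tip and knob before handing in.

```bash
python3 - <<'E'
from h import *
np.set_printoptions(precision=4,suppress=True)
t=load("top4.pkl");s=load("side4.pkl");tz=lambda x,y:(70+x/4.8,150+y/4.8)
print("tip",onz(t,*tz(128,303),.102),"keeper far",onz(t,*tz(160,300),.114))
print("knob side",onz(s,170+331/5.454,125+28/5.454,.148))
y=np.radians(3.1);a=np.array([.5201,.1385,.148])
print("expected knob top px zoom",(proj(t,a+np.array([-np.sin(y),np.cos(y),0])*.0455)-[70,150])*4.8)
a=load("top0.pkl")["frame"][195:225,300:385];b=t["frame"][195:225,300:385]
print("case bolt phase shift px",cv2.phaseCorrelate(a[...,0].astype(float),b[...,0].astype(float)))
E
```

```text
tip [0.5097 0.2705 0.102 ] keeper far [0.5096 0.2519 0.114 ]
knob side [0.5179 0.1818 0.148 ]
expected knob top px zoom [299.0846 268.6014]
case bolt phase shift px ((0.17929541906555357, 0.04850256603484837), 0.9285934111399907)
```

```bash
python3 - <<'E'
from h import *
t=load("top4.pkl");s=load("side4.pkl");s0=load("side0.pkl")
y=np.radians(3.1);a=np.array([.5201,.1385,.148]);by=np.array([-np.sin(y),np.cos(y),0])
for d,k,n in((s0,0,"a"),(s,.041,"b"),(s,.0455,"c")):
    u=proj(d,a+by*k);print(n,u,(u-[170,125])*5.454)
c=np.hstack([cv2.resize(x["frame"][120:165,215:250],(390,500),interpolation=0) for x in(s0,s)])
cv2.imwrite("pics/kz.png",c[:,:,::-1])
c=cv2.resize(t["frame"][195:225,90:175],(795,280),interpolation=0);c0=cv2.resize(load("top0.pkl")["frame"][195:225,90:175],(795,280),interpolation=0)
cv2.imwrite("pics/kt.png",np.vstack([c0,c])[:,:,::-1])
E
```

```text
a [232.23233335 138.66129827] [339.41514607  74.50872079]
b [230.7156497  130.57856256] [331.14315347  30.42548023]
c [230.55603636 129.72794849] [330.27262231  25.78623109]
```

View pics/kz.png

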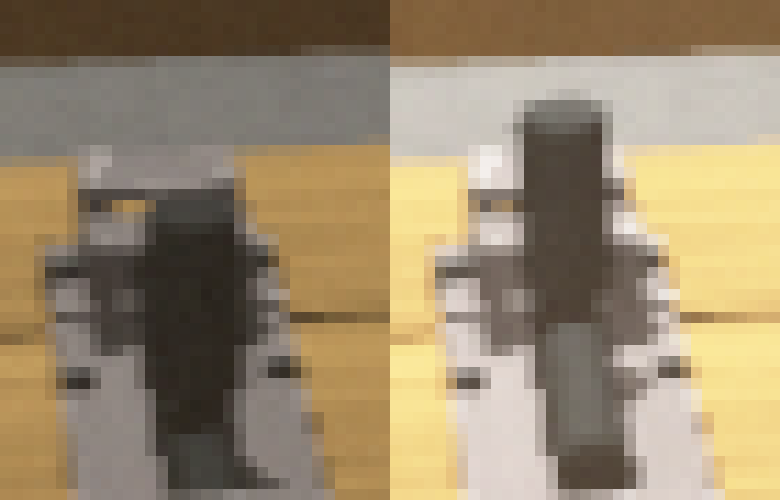

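View pics/kt.png

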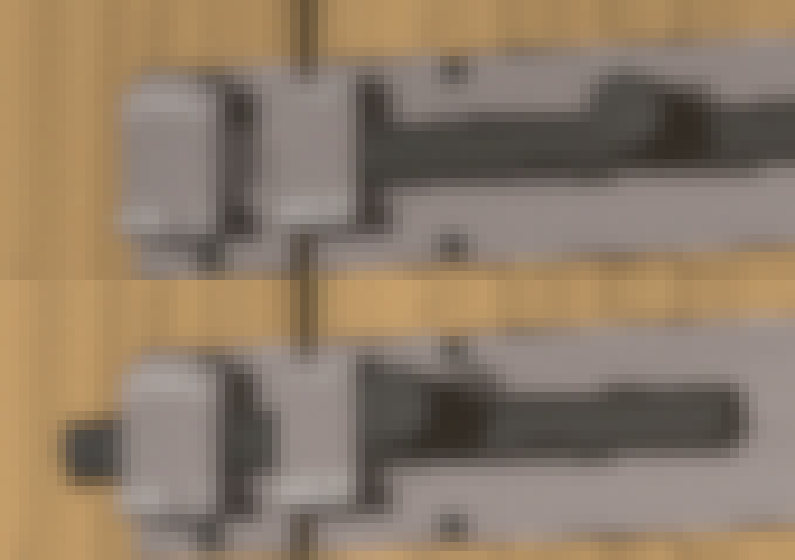

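```bash
python3 -c "
from station import manip
s=manip.sense();print(s['t'],s['force'],s['tcp_pos'])
print(manip.sign_off())"
```

```text
9.1167 [0.2634833  1.12052599 0.346356  ] [ 0.4562519  -0.48966025  0.23289994]
the job is handed in; nothing more can be done
None
```

The larger box (on the robot's left) is locked. I gripped its bolt's knob, slid it about 45 mm along the box's +y to a firm stop, let go and moved the arm clear. I handed the job in at 9.1 s.

**Stop:** On two further pushes the tool stayed within 0.5 mm, at y ≈ 0.1845, with up to 20 N on it. I had predicted y ≈ 0.184 from the strap clearances. The bolt had started about 16 mm forward of fully drawn back.

**After release:** The side view shows the knob shifted about 8.8 px, against 8.9 px expected for full travel. The top view shows the tip about 18 mm beyond the keeper; the nominal is 15 mm, so this differs by about 3 mm. I put that down to pixel size and the tip height I assumed.

**One check that disagreed:** My first side-view reading of the knob put the travel nearer 41 mm. Measuring again on an enlarged picture gave about 45 mm.

**Small box:** Its bolt looks unchanged, with an image shift of about 0.2 px, and the arm touched nothing there. The forces I saw stayed at or below 20 N.

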